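# Find the spacer's blind hole on the checking pin and hold it hole-up

## Task

The blue spacer has a blind hole in one end only: find it by sliding that end gently onto the level checking pin until the pin bottoms in the hole, then draw the spacer off again. Turn it hole-up and finish still holding it in the gripper, steady and upright, its lower end at least a hand's breadth (100 mm) above the bench and clear of the stand, ready for a stud to be dropped in. Leave the other things on the bench where they are.

Things in the scene. Friction and masses are not known exactly. Their poses are not given: they have to be found in the camera images.
- spacer_center (a point): Centre of the loose blue square spacer: a rigid metal block 80 mm long and 40 x 40 mm in section, about 0.2 to 0.4 kg, lying on the bench on one of its long sides (so its centre is 20 mm up). Its own x axis runs along its length towards the end with the round blind hole (18 mm wide, 35 mm deep, on the centre line, mouth 40 mm from the centre); the other end is plain. Which way along the bench the hole faces changes each time; from above the two ends look the same.
- pin_tip (a point): Tip of the checking pin: a fixed level steel pin, 12 mm thick with a rounded nose, 50 mm long, axis 100 mm above the bench. Its x axis points out along the pin, from the post to the tip. The post behind it is yellow, 30 mm wide and 24 mm thick, top 106 mm above the bench, on a dark base plate 100 x 100 x 14 mm which reaches 38 mm ahead of the post's face along the pin. It is fixed to the bench.
- pin_stand: The fixed stand that carries the pin; origin on the bench directly below the pin's root (50 mm behind its tip), x axis along the pin towards its tip.
- shaft_collar_mid (a point): Bystander, to be left alone: loose steel collar, 44 mm across, 14 high, lying flat; point at about its middle.
- angle_offcut_mid (a point): Bystander, to be left alone: loose offcut of aluminium angle, 160 x 40 x 40 mm; point at about its middle.
- screwdriver_mid (a point): Bystander, to be left alone: loose red-handled screwdriver lying on the bench; point at about its middle.
- timber_offcut_mid (a point): Bystander, to be left alone: loose piece of pale timber, 90 x 140 x 35 mm; point at about its middle.
- grease_jar_mid (a point): Bystander, to be left alone: loose white jar with blue lid, 64 mm across, 55 high; point at about its middle.
- wrench_mid (a point): Bystander, to be left alone: loose steel wrench lying on the bench; point at about its middle.
- pendant_mid (a point): Bystander, to be left alone: loose black control box with buttons, 100 x 170 x 45 mm; point at about its middle.
There are look-alikes about, which are no part of the job. Several things look just like the part that bears spacer_center: the one meant starts farthest to the robot's left.

How it is judged:
On the way:
1. the pin is home in the spacer's hole, at least 29 of its 35 mm deep (x of pin_tip in the frame of spacer_center between -0.01 and 0.011 m and y of pin_tip in the frame of spacer_center between -0.008 and 0.008 m and z of pin_tip in the frame of spacer_center between -0.008 and 0.008 m and angle between the x axis of spacer_center and the x axis of pin_tip, either way round below 0.25 rad), for 0.2 s.
At the end, for the whole second after the job is handed in: The spacer is held still in the gripper's fingers, its hole end up (its length within 20 degrees of vertical), its centre more than 140 mm above the bench, more than 55 mm from the pin's tip and not touching the stand (angle between spacer_center's own x axis and vertical below 0.35 rad and height (world z) of spacer_center above 0.14 m and distance between spacer_center and pin_tip above 0.055 m and contact force between spacer and the fingers above 1.5 N and contact force between spacer and pin_stand below 0.2 N and linear speed of spacer below 0.03 m/s and angular speed of spacer below 0.15 rad/s); the arm keeps its last pose, push and grip.
It fails at once if any of the other loose things on the bench is moved by more than 30 mm (distance of any of shaft_collar_mid, angle_offcut_mid, screwdriver_mid, timber_offcut_mid, grease_jar_mid, wrench_mid, pendant_mid from where it was at the start of the episode above 0.03 m).
It fails at once if the spacer is pressed against the pin stand with more than 45 N (contact force between spacer and pin_stand above 45 N).
It also fails if it takes over 54 s, if anything falls off the work surface, if the arm or the gripper's body presses on something with over 40 N, if the wrist force passes 120 N, or if a joint passes its speed limit or range.

## Robot

A 6-joint arm with a two-finger parallel gripper is mounted at the origin on the work surface. World frame = base frame: x ahead of the robot, y to its left, z up, the work surface at z = 0. Lengths are in m, angles in rad, forces in N, time in s.
With the tool pointing down it reaches from about 0.325 to 0.85 m from the base axis. Payload 15.5 kg.
Tool frame: the origin (TCP) lies on the centre line of the jaws, within the pads' length; the fingertips stand 14 mm ahead of it and the grasp point (between the pads) lies 5 mm behind it; y points along the fingers, z is the direction in which the jaws open and shut, and the axes are right-handed (so a half turn about y gives the same grasp; the last joint's range is limited). The gripper opens to 91 mm and grips with 3 to 60 N. Pads are 32 mm wide; open, the fingers measure 118 mm over their backs; the gripper's body (76 mm by 178 mm) begins 60 mm behind the grasp point.
Start: joints at [1.246, 0.494, 1.345, -0, 1.302, -0.096], TCP at [0.142, 0.609, 0.228] pointing down, gripper open.
Joint ranges: [-2.91, 2.91], [-0.82, 2.16], [0.22, 2.67], [-1.22, 4.37], [0.12, 2.79], [-3.08, 3.08]. Speed limits (rad/s): [1.89, 1.89, 2.57, 3.01, 3.01, 3.01].

## Interface

Orientations are given as [roll, pitch, yaw] about the fixed x, y, z axes, in that order (R = Rz(yaw) Ry(pitch) Rx(roll)).
In Python, from plant import env, imaging, ticket gives the robot as it stands.
- The arm moves only by the tool send_rows, never from a script. Its argument "commands" is a list of rows, each a list of 7 numbers: the shift along the tool's x, y, z in mm, then the turn, a rotation vector about the tool's x, y, z in rad, then the opening, from 0 (shut) to 1 (fully open). In form: [[dx, dy, dz, rx, ry, rz, claw], ...]. A call has 1 to 12 rows; each row is the pose to reach, as a shift and turn from the pose commanded when the call began, along the tool's axes at that moment; what a row does not reach only later rows make up. A row lasts 1/8 s, in which the tool goes at most 62.5 mm and 10.7 degrees, less where a joint would pass 70% of its speed; a pose out of reach is approached as far as the arm can. A call with a gripper value outside its range is refused whole. The fingers move at their own pace and stop on an object; "squeeze" is the grip in N (left out, the last holds). Time passes only in rows, so rows that repeat a pose let the fingers close. It gives the time, the measured TCP pose, the force and the opening at its end, in the units of the state.
- env.read_state(): the state, without advancing time (a new reading comes with each control period).
- imaging.grab_frame(name): name is "scene" or "side" or "wrist"; returns a dict with "frame" (384x512x3 uint8, red, green, blue), "camera_matrix" (3x3 intrinsics, pixels), "world_to_cam" (4x4, takes a point from world to camera coordinates); the wrist camera has in their place "hand_eye" (4x4, takes a point from camera to tool coordinates, whose origin is the TCP and whose axes are the tool frame's). Camera axes: x right, y down, z forward; pixel columns grow to the right and rows downward; lengths in m; the calibration is good to about 2 mm. A picture is of the moment at which its call begins: read the wrist's pose just before it. There is no depth.
- ticket.sign_off(): hands the job in, once; it reports no verdict.
The state is a dict: "time_s": time; "qpos": joint angles; "qvel": joint speeds; "joint_efforts": joint torques, N m; "eef_pos": TCP position; "tcp_rot": TCP orientation; "contact_force": force on the tool from outside, world axes, zero at the start; "moment": the same for the moment, N m; "grip_width": opening from 0.0 (shut) to 1.0 (fully open).
Only numpy, scipy, OpenCV 4.12 (cv2) and the standard library are available. Lean on these libraries where they do the work, as an engineer would, in place of code of your own. Each camera call takes 0.05 s, during which the arm holds its last target. There are 200 camera calls.

## Working session

There is one attempt and no reset: what is moved stays moved. The work goes in short steps, Python scripts to look and compute and a tool call to move; the robot and the scene stay as the last step left them, time stands still between calls to the robot, and variables do not carry over. Pictures are saved under pics/ and viewed, about 8 in all and at most 12, crops included, and the job is handed in when it is done.

Besides the shell and the picture viewer there is one more tool, called after "Emit:" as name([rows], argument=value, ...), one row to a line, values as JSON. send_rows: Moves the arm, as the interface text tells. Its arguments: {"type":"object","properties":{"commands":{"type":"array","items":{"type":"array","items":{"type":"number"}}},"squeeze":{"type":"number"}},"required":["commands"]}

```bash
mkdir -p pics; cat > h.py <<'E'
from plant import env, imaging, ticket
import numpy as np, cv2
from scipy.spatial.transform import Rotation as R
def grab(n,save=None):
    s=env.read_state(); f=imaging.grab_frame(n)
    if save: cv2.imwrite('pics/'+save,f['frame'][:,:,::-1])
    K=np.array(f['camera_matrix'])
    if 'hand_eye' in f:
        T=np.eye(4); T[:3,:3]=R.from_euler('xyz',s['tcp_rot']).as_matrix(); T[:3,3]=s['eef_pos']
        C=T@np.array(f['hand_eye'])
    else: C=np.linalg.inv(np.array(f['world_to_cam']))
    return f['frame'],K,C
def pt(K,C,u,v,z):
    d=C[:3,:3]@np.linalg.solve(K,[u,v,1]); o=C[:3,3]
    return o+d*(z-o[2])/d[2]
def proj(K,C,p):
    q=np.linalg.inv(C)@np.r_[p,1]; q=K@q[:3]; return q[:2]/q[2]
E
python3 - <<'E'
from h import *
s=env.read_state(); print(s)
a=[]
for n in('scene','side','wrist'):
    f,K,C=grab(n,n+'0.png'); a.append(f); print(n,np.round(C,3).tolist(),K[0,0]); np.savez(n+'0.npz',K=K,C=C)
im=np.hstack(a[:2])[:,:,::-1]
cv2.imwrite('pics/a0.png',cv2.resize(np.vstack(a[:2])[:,:,::-1],(400,600)))
E
```

```text
{'time_s': 0.0, 'qpos': array([ 1.24649078e+00,  4.94182921e-01,  1.34616699e+00, -1.83655642e-05,
        1.30250216e+00, -9.55203540e-02]), 'qvel': array([ 0.00103856, -0.00126552, -0.00090275, -0.00012593, -0.00102465,
       -0.00135535]), 'joint_efforts': array([ 2.21488408e-03, -8.78834939e+01, -3.81846535e+01,  7.08345696e-02,
        5.33956569e-02, -4.96973973e-05]), 'eef_pos': array([0.14163846, 0.60834396, 0.22732628]), 'tcp_rot': array([-1.57205169e+00,  1.02495097e-04, -2.28780373e-01]), 'contact_force': array([1.65402257, 0.28172255, 0.78772087]), 'moment': array([ 0.01280557,  0.01807623, -0.01419166]), 'grip_width': 1.0006127266463167}
scene [[-0.452, 0.651, -0.61, 1.157], [0.892, 0.326, -0.314, 0.334], [-0.006, -0.686, -0.728, 0.877], [0.0, 0.0, 0.0, 1.0]] 348.92210643378405
side [[0.905, -0.313, 0.288, 0.154], [-0.425, -0.683, 0.594, -0.748], [0.01, -0.66, -0.751, 1.072], [0.0, 0.0, 0.0, 1.0]] 423.6584100507783
wrist [[0.226, 0.933, 0.279, 0.062], [0.974, -0.216, -0.067, 0.627], [-0.003, 0.287, -0.958, 0.384], [0.0, 0.0, 0.0, 1.0]] 266.4869237680376
```

View pics/scene0.png

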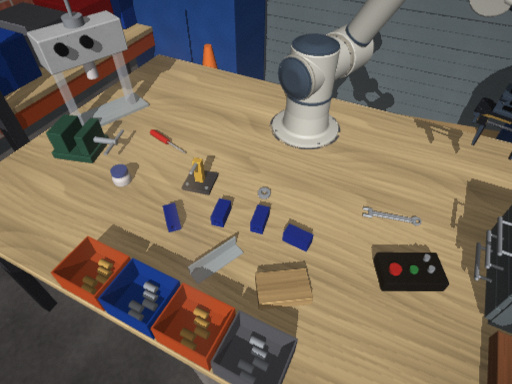

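View pics/side0.png

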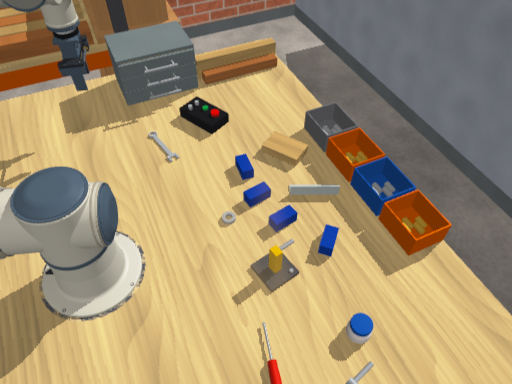

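The scene picture shows four blue spacers at about (172,217), (221,212), (260,218) and (297,237). The stand is at (200,178). The side picture shows the same four at (328,240), (283,217), (257,194) and (244,167), with the pin pointing up-right from (275,258) to (292,243).

```bash
python3 - <<'E'
from h import *
for n,L in (('scene',dict(A=(172,217),B=(221,212),C=(260,218),D=(297,237),collar=(264,192),angle=(216,256),drv=(168,141),timber=(284,285),jar=(120,176),base=(200,183),wrench=(392,216),pend=(410,271))),
 ('side',dict(A=(328,240),B=(283,217),C=(257,194),D=(244,167),collar=(229,217),angle=(314,190),base=(275,270),jar=(360,330),drv=(270,355),timber=(285,149)))):
    d=np.load(n+'0.npz'); K,C=d['K'],d['C']
    for k,p in L.items(): print(n,k,np.round(pt(K,C,*p,0.02),3))
a=cv2.imread('pics/scene0.png')[140:280,130:330]; b=cv2.imread('pics/side0.png')[140:300,230:360]
a=cv2.resize(a,(800,560),interpolation=3); b=cv2.resize(b,(650,800),interpolation=3)
cv2.imwrite('pics/ca.png',a); cv2.imwrite('pics/cb.png',cv2.resize(b,(487,600)))
E
```

```text
scene A [ 0.656 -0.199  0.02 ]
scene B [ 0.57  -0.071  0.02 ]
scene C [0.536 0.05  0.02 ]
scene D [0.552 0.18  0.02 ]
scene collar [0.43  0.014 0.02 ]
scene angle [ 0.717 -0.002  0.02 ]
scene drv [ 0.353 -0.435  0.02 ]
scene timber [0.713 0.207 0.02 ]
scene jar [ 0.587 -0.47   0.02 ]
scene base [ 0.49 -0.2   0.02]
scene wrench [0.343 0.417 0.02 ]
scene pend [0.519 0.5   0.02 ]
side A [ 0.654 -0.2    0.02 ]
side B [ 0.572 -0.069  0.02 ]
side C [0.538 0.05  0.02 ]
side D [0.549 0.178 0.02 ]
side collar [0.42  0.001 0.02 ]
side angle [ 0.716 -0.013  0.02 ]
side base [ 0.466 -0.224  0.02 ]
side jar [ 0.585 -0.47   0.02 ]
side drv [ 0.349 -0.429  0.02 ]
side timber [0.719 0.198 0.02 ]
```

View pics/ca.png

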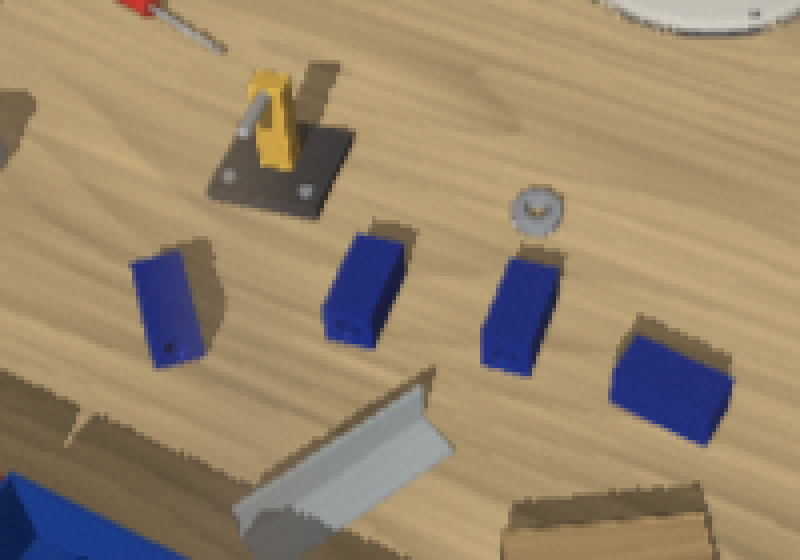

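View pics/cb.png

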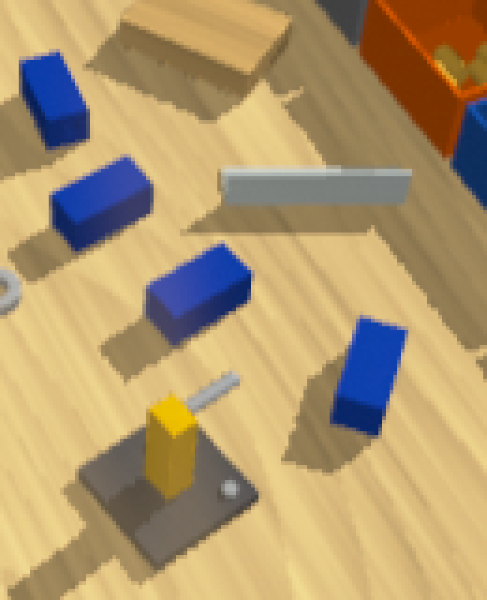

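```bash
python3 - <<'E'
from h import *
d=np.load('scene0.npz'); e=np.load('side0.npz')
def tri(a,b):
    A=[];B=[]
    for (K,C),(u,v) in(((d['K'],d['C']),a),((e['K'],e['C']),b)):
        r=C[:3,:3]@np.linalg.solve(K,[u,v,1]); r/=np.linalg.norm(r); P=np.eye(3)-np.outer(r,r); A.append(P); B.append(P@C[:3,3])
    return np.linalg.solve(A[0]+A[1],B[0]+B[1])
t=(190.4,173.2);ts=(230+238/3.746,140+377/3.746)
print('tip tri',tri(t,ts), pt(d['K'],d['C'],*t,.1), pt(e['K'],e['C'],*ts,.1))
r=(196.4,163.5);rs=(230+190/3.746,140+406/3.746)
print('root',pt(d['K'],d['C'],*r,.1), pt(e['K'],e['C'],*rs,.1))
print('basescene',[np.round(pt(d['K'],d['C'],130+x/4,140+y/4,.014)[:2],3) for x,y in((208,192),(318,216),(355,130),(240,125))])
print('baseside',[np.round(pt(e['K'],e['C'],230+x/3.746,140+y/3.746,.014)[:2],3) for x,y in((79,472),(156,565),(258,494))])
print('D top scene',[np.round(pt(d['K'],d['C'],130+x/4,140+y/4,.04)[:2],3) for x,y in((638,336),(733,380),(708,412),(613,370))])
print('D top side',[np.round(pt(e['K'],e['C'],230+x/3.746,140+y/3.746,.04)[:2],3) for x,y in((20,65),(60,53),(88,110),(48,122))])
E
```

```text
tip tri [ 0.52918137 -0.20296048  0.09890507] [ 0.52935641 -0.20166477  0.1       ] [ 0.5293558  -0.20423202  0.1       ]
root [ 0.48206483 -0.20946677  0.1       ] [ 0.48601309 -0.21171351  0.1       ]
basescene [array([ 0.534, -0.246]), array([ 0.515, -0.148]), array([ 0.412, -0.173]), array([ 0.452, -0.268])]
baseside [array([ 0.412, -0.181]), array([ 0.431, -0.275]), array([ 0.526, -0.255])]
D top scene [array([0.532, 0.146]), array([0.538, 0.224]), array([0.573, 0.217]), array([0.569, 0.142])]
D top side [array([0.533, 0.215]), array([0.573, 0.214]), array([0.566, 0.137]), array([0.528, 0.138])]
```

The four candidates, by their scene pixels:
- A (172,217), y ≈ -0.20
- B (221,212), y ≈ -0.07
- C (260,218), y ≈ +0.05
- D (297,237), y ≈ +0.18

D lies farthest to the robot's left (+y), so it is the one meant. The next step is to hover over it and take one close look.

Emit:
send_rows([
  [496,27,-324,0,1.411,0,1],
  [496,27,-324,0,1.411,0,1],
  [496,27,-324,0,1.411,0,1],
  [496,27,-324,0,1.411,0,1],
  [496,27,-324,0,1.411,0,1],
  [496,27,-324,0,1.411,0,1],
  [496,27,-324,0,1.411,0,1],
  [496,27,-324,0,1.411,0,1],
  [496,27,-324,0,1.411,0,1],
  [496,27,-324,0,1.411,0,1],
  [496,27,-324,0,1.411,0,1],
  [496,27,-324,0,1.411,0,1],
])

```text
time_s: 1.65
eef_pos: [0.5507, 0.181, 0.2007]
tcp_rot: [-1.572, -0.0, -1.64]
contact_force: [0.3, 0.3, 0.5]
grip_width: 0.998
```

```bash
python3 - <<'E'
from h import *
f,K,C=grab('wrist','w1.png'); np.savez('w1.npz',K=K,C=C)
s=env.read_state(); print(s['time_s'],s['eef_pos'],s['tcp_rot'],s['qpos'],s['contact_force'])
E
```

```text
1.7 [0.55056098 0.18135306 0.2008533 ] [-1.57137841e+00  1.74430622e-05 -1.63907209e+00] [2.15097305e-01 4.57854468e-01 1.49404283e+00 1.93324520e-04
 1.19024935e+00 2.83301205e-01] [ 0.42747197 -0.02240777  0.65070039]
```

View pics/w1.png

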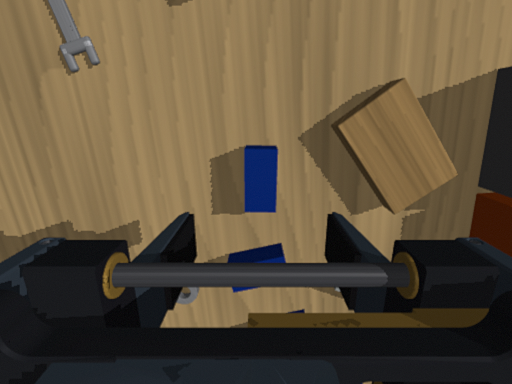

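```bash
python3 - <<'E'
from h import *
d=np.load('w1.npz');K,C=d['K'],d['C']
im=cv2.imread('pics/w1.png')[138:220,230:295]
g=cv2.convertScaleAbs(im,alpha=1.8)
cv2.imwrite('pics/w1c.png',cv2.resize(np.hstack([im[:,:]]*1),(475,600),interpolation=3) if 0 else cv2.resize(g,(475,600),interpolation=3))
E
```

```text
(no output)
```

View pics/w1c.png

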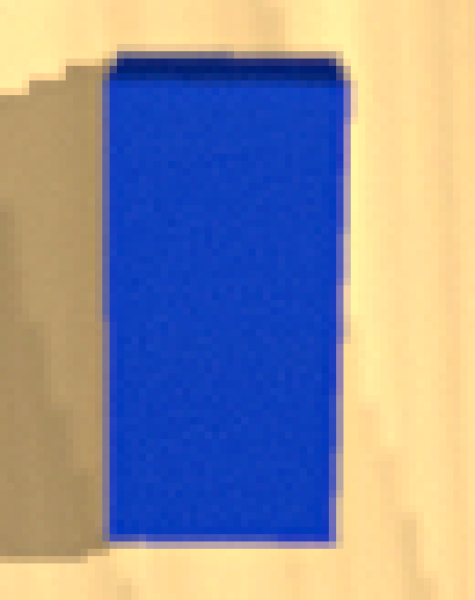

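The crop shows D's top face with corners near (244.5,148.7), (277.5,149), (244.6,212) and (276,212). The end strip along the top edge is too thin to show a hole, so I'll check the ends after lifting.

```bash
python3 - <<'E'
from h import *
d=np.load('w1.npz');K,C=d['K'],d['C']
p=[pt(K,C,u,v,.04)[:2] for u,v in((244.5,148.9),(277.5,148.9),(276,212.1),(244.6,212.1))]
c=np.mean(p,0); ax=(p[0]+p[1]-p[2]-p[3])/2; print(np.round(p,4),c,np.linalg.norm(ax),np.arctan2(ax[1],ax[0]))
s=env.read_state(); Rm=R.from_euler('xyz',s['tcp_rot']).as_matrix()
print(1e3*Rm.T@(np.r_[c,.019]-s['eef_pos']))
E
```

```text
[[0.5345 0.2223]
 [0.5735 0.2197]
 [0.5676 0.1399]
 [0.5278 0.1426]] [0.55083138 0.18113677] 0.07994766208479076 1.49216170097757
[  0.20051037 181.85309848   0.39037434]
```

Emit:
send_rows([
  [0,60,0,0,0.01,0,1],
  [0,120,0,0,0.01,0,1],
  [0,160,0,0,0.01,0,1],
  [0,182,0,0,0.01,0,1],
  [0,182,0,0,0.01,0,1],
  [0,182,0,0,0.01,0,0],
  [0,182,0,0,0.01,0,0],
  [0,182,0,0,0.01,0,0],
  [0,182,0,0,0.01,0,0],
  [0,182,0,0,0.01,0,0],
  [0,182,0,0,0.01,0,0],
], squeeze=45)

```text
time_s: 3.08
eef_pos: [0.5513, 0.1806, 0.019]
tcp_rot: [-1.571, -0.0, -1.65]
contact_force: [-1.3, 0.6, 2.6]
grip_width: 0.442
```

Emit:
send_rows([
  [0,-40,0,0,0.01,0,0],
  [0,-100,0,0,0,0,0],
  [60,-160,10,0,-0.18,0,0],
  [110,-180,21,0,-0.36,0,0],
  [160,-180,31,0,-0.54,0,0],
  [210,-180,41,0,-0.72,0,0],
  [260,-180,51,0,-0.9,0,0],
  [300,-180,58,0,-1.08,0,0],
  [330,-180,64,0,-1.26,0,0],
  [350,-180,68,0,-1.44,0,0],
  [367,-180,71,0,-1.62,0,0],
  [367,-180,71,0,-1.8,0,0],
])

```text
time_s: 4.58
eef_pos: [0.5929, -0.192, 0.1985]
tcp_rot: [-1.571, 0.001, 0.153]
contact_force: [-0.5, -0.2, -2.1]
grip_width: 0.439
```

```bash
python3 - <<'E'
from h import *
s=env.read_state(); print(s['time_s'],s['eef_pos'],s['tcp_rot'],s['qpos'],s['contact_force'],s['grip_width'])
o=[]
for n in('scene','side'):
    f,K,C=grab(n,n+'2.png'); np.savez(n+'2.npz',K=K,C=C)
    u,v=proj(K,C,s['eef_pos']).astype(int); print(n,u,v)
    o.append(cv2.resize(f[max(0,v-45):,:][:90,u-35:u+35,::-1],(380,489),interpolation=3))
f,K,C=grab('wrist','w2.png'); np.savez('w2.npz',K=K,C=C)
cv2.imwrite('pics/c2.png',cv2.convertScaleAbs(np.hstack(o),alpha=1.6))
E
```

```text
4.575 [ 0.59293536 -0.19201727  0.19846612] [-1.57066563e+00  5.51555635e-04  1.53325709e-01] [-4.08857700e-01  5.19357707e-01  1.38598209e+00 -1.94143730e-04
  1.23678920e+00 -2.13291600e+00] [-0.46842065 -0.2199363  -2.08964995] 0.4387625219841246
scene 176 163
side 315 207
```

View pics/c2.png

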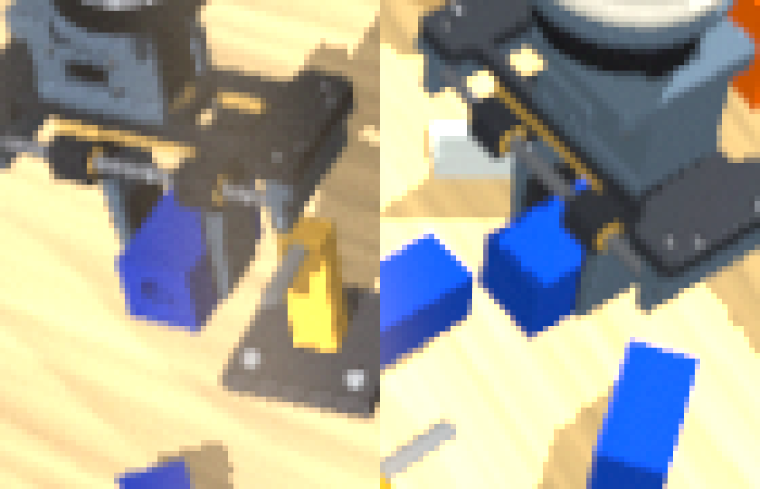

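The scene half shows a dark spot at (150,288) on the outward (+tool x) end. The side half shows no spot on the end facing the post. I'll check this in a contrast-stretched crop of each end.

```bash
python3 - <<'E'
from h import *
o=[]
def crop(n,p,h=14):
    im=cv2.imread(f'pics/{n}.png'); u,v=np.round(p).astype(int)
    c=im[v-h:v+h,u-h:u+h,0].astype(float); 
    c=np.clip((c-30)/(150-30),0,1)*255
    o.append(cv2.resize(c.astype(np.uint8),(266,266),interpolation=cv2.INTER_NEAREST)); 
s=env.read_state(); Rm=R.from_euler('xyz',s['tcp_rot']).as_matrix()
for n,sg in(('scene2',1),('side2',-1)):
    d=np.load(n+'.npz'); crop(n,proj(d['K'],d['C'],s['eef_pos']+Rm@[.04*sg,-.005,0]))
d=np.load('side0.npz'); crop('side0',proj(d['K'],d['C'],[0.548,0.141,.02]))
cv2.imwrite('pics/c3.png',np.hstack(o))
E
```

```text
(no output)
```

View pics/c3.png

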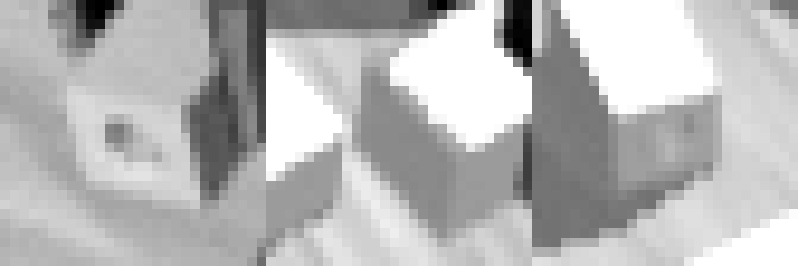

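The left crop shows a clear dark hole on the +tool x end, and the middle crop shows the opposite end plain. So the hole faces tool +x. The wrist camera is now above the pin, so I'll use its picture to measure the pin.

```bash
python3 - <<'E'
from h import *
d=np.load('w2.npz');K,C=d['K'],d['C']
a=proj(K,C,[.529,-.203,.1]);b=proj(K,C,[.48,-.212,.1]);print(a,b)
m=((a+b)/2).astype(int); x0,y0=m[0]-60,max(0,m[1]-45); print(x0,y0)
im=cv2.imread('pics/w2.png')[y0:y0+90,x0:x0+120]
cv2.imwrite('pics/c4.png',cv2.resize(im,None,fx=6.5,fy=6.5,interpolation=3))
E
```

```text
[258.66547436 132.31818084] [256.88455696  74.55159561]
197 58
```

View pics/c4.png

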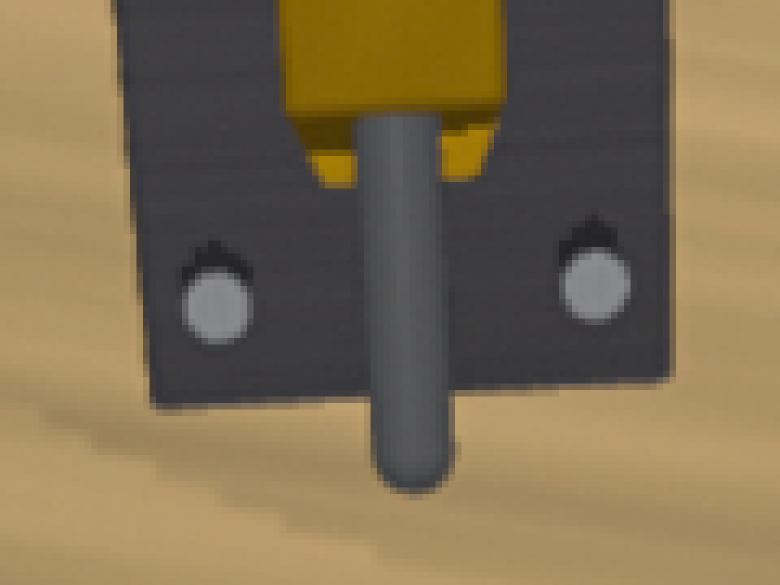

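The crop shows the pin's axis running from about (398.5,150) to (412,430), with the tip at (413,493).

```bash
cat >> h.py <<'E'
E
python3 - <<'E'
from h import *
d=np.load('w2.npz');K,C=d['K'],d['C']
f=lambda X,Y,z=.1: pt(K,C,197+(X+.5)/6.5-.5,58+(Y+.5)/6.5-.5,z)
a,b,t=f(398.5,150),f(412,430),f(414,493)
v=b-a; ph=np.arctan2(v[1],v[0]); print(a,b,t,ph)
e=[f(153,405,.014),f(672,380,.014)]; w=e[1]-e[0]; print('plate front edge dir',np.arctan2(w[1],w[0]),e)
s=env.read_state(); Rm=R.from_euler('xyz',s['tcp_rot']).as_matrix()
tip=np.r_[t[:2],.1]; u=np.array([np.cos(ph),np.sin(ph),0])
for L in(.065,):
    tgt=tip+u*L; tgt[2]=.101-.005+.004; print(tgt,'tool mm',1e3*Rm.T@(tgt-s['eef_pos']), 'yaw turn(world)',ph-np.pi-s['tcp_rot'][2], s['tcp_rot'],s['eef_pos'])
E
```

```text
[ 0.48480138 -0.21038563  0.1       ] [ 0.52112481 -0.20297538  0.1       ] [ 0.52977266 -0.20136358  0.1       ] 0.20124591179138682
plate front edge dir 1.7689432433336558 [array([ 0.5270187 , -0.25200277,  0.014     ]), array([ 0.50762507, -0.15541206,  0.014     ])]
[ 0.59346085 -0.18837072  0.1       ] tool mm [ 0.97854954 98.58771179  2.25160867] yaw turn(world) -3.085503208699789 [-1.57038467e+00  6.13282106e-04  1.45156467e-01] [ 0.59288398 -0.1907716   0.19858736]
```

Emit:
send_rows([
  [4,0,2,0,0.18,0,0],
  [8,0,2,0,0.36,0,0],
  [12,0,2,0,0.54,0,0],
  [12,0,2,0,0.72,0,0],
  [12,0,2,0,0.9,0,0],
  [12,0,2,0,1.08,0,0],
  [12,0,2,0,1.26,0,0],
  [12,0,2,0,1.44,0,0],
  [12,0,2,0,1.62,0,0],
  [12,0,2,0,1.8,0,0],
  [12,0,2,0,1.98,0,0],
  [12,0,2,0,2.16,0,0],
])

```text
time_s: 6.22
eef_pos: [0.6046, -0.1866, 0.1988]
tcp_rot: [-1.571, 0.0, -2.023]
contact_force: [-0.2, 0.3, -1.3]
grip_width: 0.44
```

Emit:
send_rows([
  [0,0,0,0,0.18,0,0],
  [0,0,0,0,0.36,0,0],
  [0,0,0,0,0.54,0,0],
  [0,0,0,0,0.72,0,0],
  [0,0,0,0,0.9,0,0],
  [0,0,0,0,0.925,0,0],
  [0,0,0,0,0.925,0,0],
  [0,0,0,0,0.925,0,0],
])

```text
time_s: 7.22
eef_pos: [0.6047, -0.1869, 0.1989]
tcp_rot: [-1.571, -0.0, -2.935]
contact_force: [0.0, -0.2, -2.3]
grip_width: 0.439
```

```bash
cat > t.py <<'E'
from h import *
s=env.read_state(); Rm=R.from_euler('xyz',s['tcp_rot']).as_matrix()
ph=.2; tip=np.array([.530,-.2015,.1]); u=np.array([np.cos(ph),np.sin(ph),0])
print(s['time_s'],s['eef_pos'],s['tcp_rot'],s['qpos'],s['contact_force'],s['grip_width'])
sp=s['eef_pos']+[0,0,.001]
print('pin tip in spacer-ish frame (x=hole):',1e3*Rm.T@(tip-sp))
print('yaw err world',(ph-np.pi-s['tcp_rot'][2]))
E
python3 t.py
```

```text
7.225 [ 0.60468801 -0.18694108  0.19886202] [-1.57088703e+00 -1.34279572e-04 -2.93486034e+00] [-3.94137739e-01  5.32050092e-01  1.36041106e+00 -1.15993536e-06
  1.24929354e+00  9.69926644e-01] [ 0.00453144 -0.22863926 -2.26994224] 0.4386584028719765
pin tip in spacer-ish frame (x=hole): [76.07266828 99.87233105 -1.07270133]
yaw err world -0.006732316356188317
```

Emit:
send_rows([
  [0,40,-1,0,0.007,0,0],
  [0,80,-1,0,0.007,0,0],
  [0,100,-1,0,0.007,0,0],
  [0,100,-1,0,0.007,0,0],
  [0,100,-1,0,0.007,0,0],
  [0,100,-1,0,0.007,0,0],
])

```text
time_s: 7.98
eef_pos: [0.6052, -0.1863, 0.1002]
tcp_rot: [-1.57, 0.002, -2.943]
contact_force: [-0.2, -0.0, -2.6]
grip_width: 0.438
```

```bash
python3 t.py; python3 - <<'E'
from h import *
s=env.read_state(); o=[]
for n in('scene','side'):
    f,K,C=grab(n,n+'5.png'); np.savez(n+'5.npz',K=K,C=C)
    u,v=proj(K,C,[.56,-.195,.1]).astype(int); print(n,u-28,v-35)
    o.append(cv2.resize(f[v-35:v+35,u-28:u+28,::-1],(400,500),interpolation=3))
cv2.imwrite('pics/c5.png',np.hstack(o))
E
```

```text
7.975 [ 0.60521002 -0.18632545  0.1001564 ] [-1.56967760e+00  1.66306941e-03 -2.94322570e+00] [-3.92917700e-01  6.42013007e-01  1.45769097e+00 -2.03511950e-06
  1.03988435e+00  9.79513633e-01] [-0.20845275 -0.03297845 -2.55555922] 0.4376020525072705
pin tip in spacer-ish frame (x=hole): [7.67273775e+01 1.02886330e+00 5.42903678e-02]
yaw err world 0.0016330475788453036
scene 158 144
side 273 199
```

View pics/c5.png

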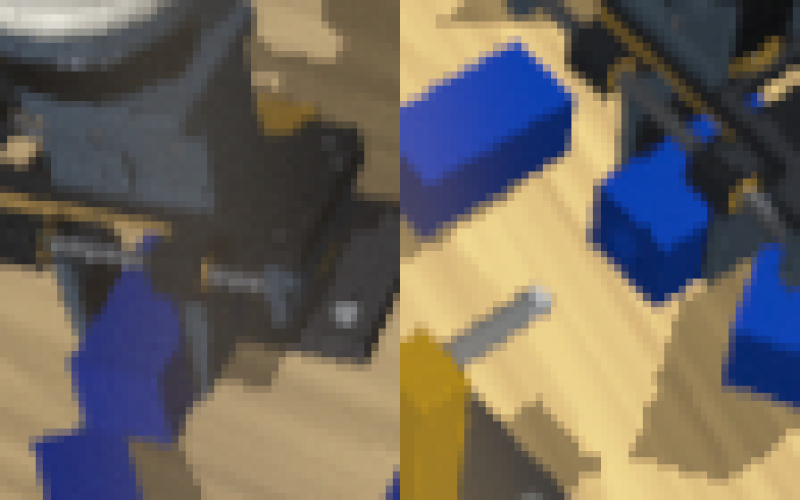

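The side half shows the spacer in line with the pin tip at (540,297), and a plain-looking gap between them. I'll advance in small steps and watch the force.

Emit:
send_rows([
  [15,0.5,0,0,0,0,0],
  [28,0.5,0,0,0,0,0],
  [33,0.5,0,0,0,0,0],
  [36,0.5,0,0,0,0,0],
  [38,0.5,0,0,0,0,0],
  [40,0.5,0,0,0,0,0],
  [42,0.5,0,0,0,0,0],
  [42,0.5,0,0,0,0,0],
])

```text
time_s: 9.07
eef_pos: [0.5633, -0.1943, 0.0984]
tcp_rot: [-1.571, -0.0, -2.943]
contact_force: [-0.3, 0.3, -2.6]
grip_width: 0.436
```

```bash
python3 t.py
```

```text
9.075 [ 0.56329357 -0.19434163  0.09842039] [-1.57079714e+00 -2.98096088e-05 -2.94348531e+00] [-4.32400699e-01  6.02649057e-01  1.55559204e+00 -2.03220642e-05
  9.83376119e-01  9.40299546e-01] [-0.25718693  0.31725362 -2.59072832] 0.4355972482249724
pin tip in spacer-ish frame (x=hole): [34.05126076 -0.57859323  0.46571136]
yaw err world 0.0018926558943910265
```

Emit:
send_rows([
  [2,-0.5,0,0,0,0,0],
  [4,-0.5,0,0,0,0,0],
  [6,-0.5,0,0,0,0,0],
  [8,-0.5,0,0,0,0,0],
  [10,-0.5,0,0,0,0,0],
  [10,-0.5,0,0,0,0,0],
])

```text
time_s: 9.82
eef_pos: [0.5534, -0.1964, 0.0989]
tcp_rot: [-1.571, -0.0, -2.944]
contact_force: [-0.2, 0.3, -1.1]
grip_width: 0.435
```

Emit:
send_rows([
  [3,0,0,0,0,0,0],
  [6,0,0,0,0,0,0],
  [9,0,0,0,0,0,0],
  [12,0,0,0,0,0,0],
  [14,0,0,0,0,0,0],
  [14,0,0,0,0,0,0],
])

```text
time_s: 10.58
eef_pos: [0.5397, -0.1991, 0.0989]
tcp_rot: [-1.571, -0.0, -2.944]
contact_force: [0.2, 0.9, -2.9]
grip_width: 0.434
```

```bash
python3 t.py
```

```text
10.575 [ 0.53968053 -0.199085    0.09893522] [-1.57084192e+00 -6.12309774e-05 -2.94357910e+00] [-4.57203166e-01  5.79257558e-01  1.60802808e+00 -1.41876701e-06
  9.54383350e-01  9.15580427e-01] [ 0.15946312  0.91151766 -2.86334542] 0.4341325645664431
pin tip in spacer-ish frame (x=hole): [ 9.96645623 -0.06419414  0.46342966]
yaw err world 0.001986444637503748
```

About 30 mm deep with no resistance. I'll creep forward until it bottoms.

Emit:
send_rows([
  [1,0,0,0,0,0,0],
  [2,0,0,0,0,0,0],
  [3,0,0,0,0,0,0],
  [3,0,0,0,0,0,0],
])

```text
time_s: 11.08
eef_pos: [0.5368, -0.1996, 0.0989]
tcp_rot: [-1.571, -0.0, -2.944]
contact_force: [-0.6, 0.6, -2.5]
grip_width: 0.439
```

Emit:
send_rows([
  [0.5,0,0,0,0,0,0],
  [1,0,0,0,0,0,0],
  [1,0,0,0,0,0,0],
])

```text
time_s: 11.45
eef_pos: [0.5359, -0.1999, 0.0989]
tcp_rot: [-1.571, 0.0, -2.943]
contact_force: [0.1, 1.1, -2.2]
grip_width: 0.434
```

Emit:
send_rows([
  [0.5,0,0,0,0,0,0],
  [1,0,0,0,0,0,0],
  [1,0,0,0,0,0,0],
])

```text
time_s: 11.82
eef_pos: [0.5349, -0.2, 0.0989]
tcp_rot: [-1.571, -0.0, -2.944]
contact_force: [-0.1, -0.7, -3.0]
grip_width: 0.441
```

Emit:
send_rows([
  [0.5,0,0,0,0,0,0],
  [1,0,0,0,0,0,0],
  [1,0,0,0,0,0,0],
])

```text
time_s: 12.2
eef_pos: [0.5339, -0.2003, 0.0989]
tcp_rot: [-1.571, -0.0, -2.944]
contact_force: [0.3, 0.5, -2.1]
grip_width: 0.438
```

Emit:
send_rows([
  [0.5,0,0,0,0,0,0],
  [1,0,0,0,0,0,0],
  [1,0,0,0,0,0,0],
])

```text
time_s: 12.58
eef_pos: [0.5332, -0.2004, 0.099]
tcp_rot: [-1.571, 0.0, -2.944]
contact_force: [1.9, 0.3, -2.5]
grip_width: 0.436
```

Emit:
send_rows([
  [0.5,0,0,0,0,0,0],
  [1,0,0,0,0,0,0],
  [1,0,0,0,0,0,0],
])

```text
time_s: 12.95
eef_pos: [0.5329, -0.2005, 0.0991]
tcp_rot: [-1.57, 0.002, -2.944]
contact_force: [8.1, 3.0, -4.9]
grip_width: 0.432
```

It bottomed at the expected depth (35 mm), with about 8 N of reaction along the pin. Now I'll draw it off and lift, and work out a reachable pose for the turn.

Emit:
send_rows([
  [-4,0,0,0,0,0,0],
  [-12,0,0,0,0,0,0],
  [-22,0,0,0,0,0,0],
  [-34,0,0,0,0,0,0],
  [-48,0,0,0,0,0,0],
  [-62,0,0,0,0,0,0],
  [-70,0,0,0,0,0,0],
  [-70,-40,0,0,0,0,0],
  [-70,-100,0,0,0,0,0],
  [-70,-160,0,0,0,0,0],
  [-70,-200,0,0,0,0,0],
  [-70,-200,0,0,0,0,0],
])

```text
time_s: 14.45
eef_pos: [0.602, -0.1873, 0.3024]
tcp_rot: [-1.567, 0.005, -2.943]
contact_force: [-0.4, -0.4, -3.3]
grip_width: 0.432
```

```bash
python3 t.py; python3 - <<'E'
import numpy as np
from scipy.optimize import least_squares
D=np.array([(.49418,1.34617,.6246,.2273),(.45785,1.49404,.5797,.2009),(.51936,1.38598,.6232,.1985),(.53205,1.36041,.6329,.1989),(.64201,1.45769,.6332,.1002),(.60265,1.55560,.5959,.0984),(.57926,1.60803,.5752,.0989)])
f=lambda p:np.r_[p[0]+p[1]*np.sin(D[:,0])+p[2]*np.sin(D[:,0]+D[:,1])-D[:,2],p[3]+p[1]*np.cos(D[:,0])+p[2]*np.cos(D[:,0]+D[:,1])-D[:,3]]
r=least_squares(f,[0,.4,.4,0]); a,l2,l3,h=r.x; print(r.x,np.abs(r.fun).max())
for L in(.2,.3):
  for R_,z in((.6,.3),(.7,.3),(.75,.3),(.7,.4),(.75,.4),(.8,.4)):
    x=R_-L-a; y=z-(h+L); d2=x*x+y*y
    c=(d2-l2**2-l3**2)/(2*l2*l3)
    if abs(c)>1: print(L,R_,z,'unreach'); continue
    j3=np.arccos(c); j2=np.arctan2(x,y)-np.arctan2(l3*np.sin(j3),l2+l3*c); print(L,R_,z,np.round([j2,j3,np.pi/2-j2-j3],2))
E
```

```text
14.45 [ 0.60196382 -0.18727642  0.30237269] [-1.56747995  0.00486205 -2.94342612] [-3.96285131e-01  4.40974176e-01  1.22872212e+00 -2.46152185e-05
  1.46601102e+00  9.76355230e-01] [-0.40931968 -0.44417143 -3.31733597] 0.43169018339672066
pin tip in spacer-ish frame (x=hole): [ 74.34358715 203.01177913  -0.89572121]
yaw err world 0.0018334692356356541
[ 0.04742753  0.40514989  0.3907864  -0.02202791] 0.012855353903804989
0.2 0.6 0.3 [ 0.19  2.17 -0.78]
0.2 0.7 0.3 [ 0.39  1.88 -0.7 ]
0.2 0.75 0.3 [ 0.49  1.73 -0.65]
0.2 0.7 0.4 [ 0.25  1.77 -0.45]
0.2 0.75 0.4 [ 0.36  1.62 -0.41]
0.2 0.8 0.4 [ 0.48  1.45 -0.36]
0.3 0.6 0.3 [ 0.29  2.49 -1.21]
0.3 0.7 0.3 [ 0.43  2.22 -1.09]
0.3 0.75 0.3 [ 0.51  2.08 -1.02]
0.3 0.7 0.4 [ 0.19  2.17 -0.78]
0.3 0.75 0.4 [ 0.29  2.03 -0.75]
0.3 0.8 0.4 [ 0.39  1.88 -0.7 ]
```

```bash
python3 - <<'E'
import numpy as np
from scipy.spatial.transform import Rotation as R
from h import env
M=np.array([[0,0,-1],[-1,0,0],[0,1,0.]])  # columns: tool x,y,z in local
s=env.read_state();q=s['qpos']
fk=lambda q:R.from_euler('Z',q[0])*R.from_euler('Y',q[1]+q[2])*R.from_euler('ZYZ',q[3:])*R.from_matrix(M)
print(np.round(fk(q).as_matrix()-R.from_euler('xyz',s['tcp_rot']).as_matrix(),3).tolist())
# final: tool x up, tool y (approach) horizontal azimuth az rel. to radial
for az in np.arange(-3,3.1,.5):
  y=np.array([np.cos(az),np.sin(az),0]);x=np.array([0,0,1.]);G=R.from_matrix(np.c_[x,y,np.cross(x,y)])
  for a in(1.3,1.67,1.9):
    e=(R.from_euler('Y',a).inv()*G*R.from_matrix(M).inv()).as_euler('ZYZ') 
    for j4,j5,j6 in((e[0],e[1],e[2]),(e[0]+np.pi,-e[1],e[2]+np.pi)):
      j4=(j4+1.22)%(2*np.pi)-1.22; j6=(j6+np.pi)%(2*np.pi)-np.pi
      if j4<4.3 and .15<j5<2.75 and abs(j6)<3: print(round(az,1),a,np.round([j4,j5,j6],2))
E
```

```text
[[-0.0, 0.0, -0.0], [0.0, -0.0, -0.0], [-0.0, -0.0, 0.0]]
-2.5 1.9 [-1.16  2.43  0.52]
-0.5 1.3 [-1.12  0.56 -0.52]
-0.5 1.9 [4.18 0.59 0.62]
0.0 1.3 [-0.    0.27 -1.57]
0.0 1.9 [3.14 0.33 1.57]
0.5 1.3 [ 1.12  0.56 -2.62]
0.5 1.67 [1.75 0.51 2.94]
0.5 1.9 [2.11 0.59 2.52]
1.0 1.3 [ 1.4   1.02 -2.82]
1.0 1.9 [1.78 1.03 2.76]
1.5 1.3 [ 1.55  1.5  -2.87]
1.5 1.9 [1.59 1.5  2.81]
2.0 1.3 [ 1.69  1.98 -2.85]
2.0 1.9 [1.42 1.98 2.78]
2.5 1.3 [ 1.91  2.45 -2.71]
2.5 1.67 [1.44 2.49 2.98]
2.5 1.9 [1.16 2.43 2.62]
```

Emit:
send_rows([
  [0,-20,0,0,-0.18,0,0],
  [0,-40,0,0,-0.36,0,0],
  [0,-60,0,0,-0.54,0,0],
  [0,-80,0,0,-0.72,0,0],
  [0,-100,0,0,-0.9,0,0],
  [0,-120,0,0,-1.08,0,0],
  [0,-140,0,0,-1.26,0,0],
  [0,-150,0,0,-1.44,0,0],
  [0,-150,0,0,-1.62,0,0],
  [0,-150,0,0,-1.8,0,0],
  [0,-150,0,0,-1.98,0,0],
  [0,-150,0,0,-2.16,0,0],
])

```text
time_s: 15.95
eef_pos: [0.6005, -0.1867, 0.4472]
tcp_rot: [-1.572, 0.002, -0.778]
contact_force: [0.5, -1.1, -2.7]
grip_width: 0.438
```

Emit:
send_rows([
  [0,0,0,0,-0.18,0,0],
  [0,0,0,0,-0.36,0,0],
  [0,0,0,0,-0.387,0,0],
  [0,0,0,0,-0.387,0,0],
])

```text
time_s: 16.45
eef_pos: [0.6006, -0.1868, 0.4481]
tcp_rot: [-1.571, 0.001, -0.4]
contact_force: [0.4, 0.5, -2.8]
grip_width: 0.431
```

```bash
python3 t.py
```

```text
16.45 [ 0.60057804 -0.18678886  0.44814429] [-1.57079771e+00  1.16556499e-03 -3.99880632e-01] [-3.96435757e-01  3.86704647e-01  9.42538495e-01  2.71037658e-06
  1.81351507e+00 -1.56735080e+00] [ 0.37404867  0.49770949 -2.76173578] 0.430896235945894
pin tip in spacer-ish frame (x=hole): [-58.87579972 349.21320985 -41.02667633]
yaw err world -2.541712021277377
```

Emit:
send_rows([
  [15,-30,0,0,0,-0.17,0],
  [35,-60,0,0,0,-0.34,0],
  [60,-90,0,0,0,-0.51,0],
  [85,-115,0,0,0,-0.68,0],
  [105,-140,0,0,0,-0.85,0],
  [125,-160,0,0,0,-1.02,0],
  [145,-180,0,0,0,-1.19,0],
  [160,-195,0,0,0,-1.36,0],
  [172,-210,0,0,0,-1.5,0],
  [180,-220,0,0,0,-1.57,0],
  [180,-220,0,0,0,-1.57,0],
  [180,-220,0,0,0,-1.57,0],
])

```text
time_s: 17.95
eef_pos: [0.7718, -0.2471, 0.6901]
tcp_rot: [-1.561, -1.479, -0.448]
contact_force: [-0.0, 0.2, -2.2]
grip_width: 0.442
```

```bash
python3 - <<'E'
from h import *
s=env.read_state(); Rm=R.from_euler('xyz',s['tcp_rot']).as_matrix()
print(s['time_s'],s['eef_pos'],s['qpos'],s['qvel'],s['contact_force'],s['grip_width'],'toolx',Rm[:,0])
o=[]
for n in('scene','side'):
    f,K,C=grab(n,n+'6.png')
    u,v=proj(K,C,s['eef_pos']).astype(int); print(n,u,v)
    u=np.clip(u,60,452);v=np.clip(v,75,309)
    o.append(cv2.resize(f[v-75:v+75,u-60:u+60,::-1],(400,500),interpolation=3))
cv2.imwrite('pics/c6.png',np.hstack(o))
E
```

```text
17.95 [ 0.77179764 -0.24706187  0.69009036] [-0.34428658  0.15478795  1.43451206 -0.90312199  0.11934141 -0.66154737] [ 0.11701207  0.04143871 -0.01283947 -2.08871007 -0.00319867  2.09201761] [-0.0074777   0.19375214 -2.24391608] 0.44168988801350517 toolx [ 0.08298133 -0.0399085   0.99575168]
scene 33 -7
side 447 27
```

View pics/c6.png

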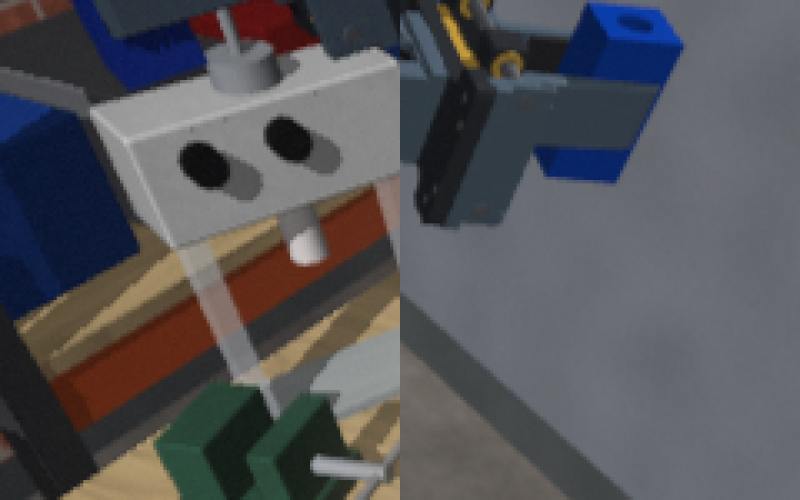

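The side half shows the spacer upright with its hole up at (635,20). But joint 5 is at its lower stop and joint 4 is swinging, so I'll tilt back a little and extend outward and up into a comfortable pose.

Emit:
send_rows([
  [15,15,0,0,0,0.18,0],
  [35,40,0,0,0,0.25,0],
  [60,70,0,0,0,0.25,0],
  [80,100,0,0,0,0.25,0],
  [80,100,0,0,0,0.25,0],
])

```text
time_s: 18.68
eef_pos: [0.8711, -0.2917, 0.7618]
tcp_rot: [-1.573, -1.23, -0.43]
contact_force: [-0.1, 0.8, -3.2]
grip_width: 0.437
```

```bash
cat > v.py <<'E'
from h import *
s=env.read_state(); Rm=R.from_euler('xyz',s['tcp_rot']).as_matrix()
print(s['time_s'],s['eef_pos'],np.round(s['qpos'],3),np.round(s['qvel'],3),s['contact_force'],s['grip_width'],'toolx',Rm[:,0],'y',Rm[:,1])
E
python3 v.py
```

```text
18.675 [ 0.87108316 -0.29171133  0.76176994] [-0.364  0.344  0.787 -0.091  0.783 -1.484] [ 0.006 -0.041  0.135 -0.059 -0.048  0.056] [-0.08062947  0.7632914  -3.2454832 ] 0.43661853104147574 toolx [ 0.30418955 -0.13954084  0.94233597] y [ 0.85555428 -0.39499942 -0.3346675 ]
```

Emit:
send_rows([
  [0,0,0,0,0,-0.15,0],
  [0,0,0,0,0,-0.3,0],
  [0,0,0,0,0,-0.33,0],
  [0,0,0,0,0,-0.33,0],
  [0,0,0,0,0,-0.33,0],
  [0,0,0,0,0,-0.33,0],
  [0,0,0,0,0,-0.33,0],
  [0,0,0,0,0,-0.33,0],
  [0,0,0,0,0,-0.33,0],
  [0,0,0,0,0,-0.33,0],
])

```text
time_s: 19.92
eef_pos: [0.8687, -0.2923, 0.7613]
tcp_rot: [-1.788, -1.559, -0.221]
contact_force: [-0.8, -0.1, -2.1]
grip_width: 0.439
```

```bash
python3 v.py; python3 - <<'E'
from h import *
s=env.read_state()
f,K,C=grab('side','side7.png'); print(proj(K,C,s['eef_pos']))
cv2.imwrite('pics/c7.png',cv2.resize(f[:150,312:512,::-1],(800,600),interpolation=3))
E
```

```text
19.925 [ 0.8686715  -0.29226738  0.76127716] [-0.361  0.308  1.116 -0.449  0.176 -1.13 ] [ 0.    -0.002 -0.    -0.     0.     0.   ] [-0.82281946 -0.11659325 -2.13911834] 0.43908262328680014 toolx [ 0.0116532  -0.00261393  0.99992868] y [ 0.90568548 -0.42378979 -0.01166272]
[525.97626909 -12.0764615 ]
```

View pics/c7.png

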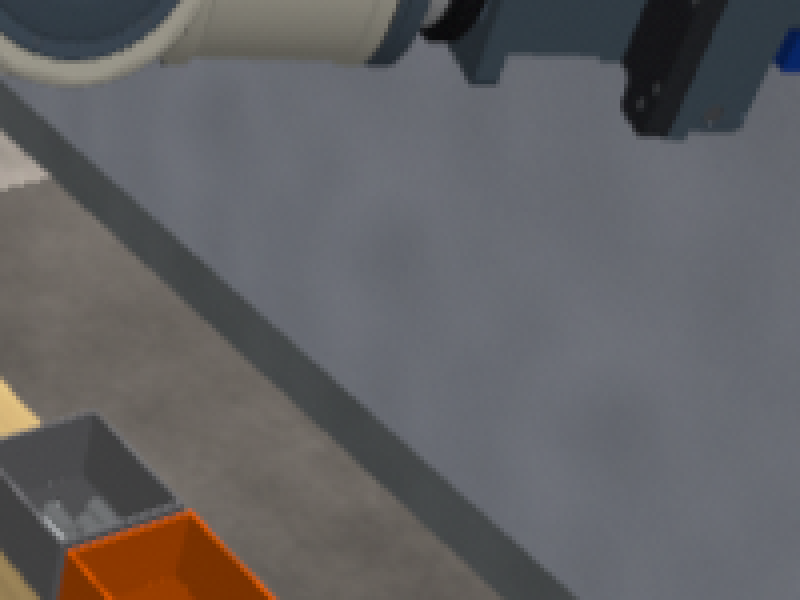

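The arm is still, tool x is within 0.012 rad of vertical, and the jaws are on the 40 mm part. The spacer's edge shows at (790,50); the rest is out of frame.

```bash
python3 -c "
from plant import ticket,env
print(ticket.sign_off())"
```

```text
the job is handed in; nothing more can be done
None
```

I gripped the leftmost blue spacer (scene pixel 297,237) and found which end had the hole from an enlarged view. I slid that end onto the pin until it bottomed, drew it off, turned it hole-up, and handed the job in with the spacer still held. No verdict was reported.

**Pin check:** the pin bottomed at about the full 35 mm depth. The wrist force along the pin was about 8 N, well under the 45 N limit. The spacer sat at 29 mm or deeper for well over 0.2 s.

**Final pose:**
- The gripper axis is within 0.012 rad of vertical, the height is about 0.76 m, and all joints are still.
- Grip opening is 0.44 (40 mm) at a 45 N squeeze.
- The time was about 20 s of the 54 s allowed.

**Problems and unconfirmed points:**
- **Joint limit:** during the turn, joint 5 read 0.1193, just under its 0.12 limit, and joint 4 was swinging. I extended into a clearer pose, where joint 5 reads 0.176, and no fault was reported.
- **Last picture:** the final side view shows only the edge of the spacer, because the rest is out of frame. The hole-up view comes from the picture just before the last small move.
- **Bystanders:** I did not re-measure the other things on the bench. The wrist force showed no contact with anything but the pin.

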